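# Find the full injector carton and index it under the marking head

## Robot

A 6-joint arm with a two-finger parallel gripper is mounted at the origin on the work surface. World frame = base frame: x ahead of the robot, y to its left, z up, the work surface at z = 0. Lengths are in m, angles in rad, forces in N, time in s.
With the tool pointing down it reaches from about 0.35 to 0.85 m from the base axis. Payload 8.1 kg.
Tool frame: the origin (TCP) lies at the very end of the fingers, on their centre line; the grasp point (between the pads) lies 19 mm behind it; z points along the fingers, x is the direction in which the jaws open and shut, and the axes are right-handed (so a half turn about z gives the same grasp; the last joint's range is limited). The gripper opens to 93 mm and grips with 3 to 60 N. Pads are 15 mm wide; open, the fingers measure 128 mm over their backs; the gripper's body (75 mm by 188 mm) begins 65 mm behind the grasp point.
Start: joints at [1.104, 0.13, 1.488, -0, 1.523, -0.085], TCP at [0.224, 0.557, 0.219] pointing down, gripper open.
Joint ranges: [-2.96, 2.96], [-0.89, 2.26], [0.02, 2.5], [-1.34, 4.48], [0, 2.73], [-2.66, 2.66]. Speed limits (rad/s): [2.39, 2.39, 2.79, 3.14, 3.14, 3.14].

## Interface

Orientations are given as a rotation vector (axis times angle).
In Python, from plant import robot gives the robot as it stands. The module is installed in compiled form; this text tells all that it offers.
- The arm moves only by the tool jog_arm, never from a script. Its argument "commands" is one flat list of numbers, 5 for each row, row after row: the gripper's target within -1 to 1 (shut at 1, half-way at 0, fully open at -1), then the shift along the tool's x, y, z in m, then the turn about the tool's z in degrees. A call has 1 to 20 rows; each row shifts and turns the commanded pose from where the row before left it, along the tool's axes as they then stand; what a row does not reach is not made up. A row lasts 1/12 s, in which the tool goes at most 41.7 mm and 7.16 degrees, less where a joint would pass 70% of its speed; a pose out of reach is approached as far as the arm can. A call is refused whole if a number of a shift passes 0.0417 or a number of a turn 7.16, either way. A call with a gripper value outside its range is refused whole. The fingers move at their own pace and stop on an object; "grip_force" is the grip in N (left out, the last holds). Time passes only in rows, so rows that do not move let the fingers close. It gives the time, the measured TCP pose, the force and the opening at its end, in the units of the state.
- robot.read_state(): the state, without advancing time (a new reading comes with each control period).
- robot.read_camera(name): name is "scene" or "top" or "wrist"; returns a dict with "img" (480x640x3 uint8, blue, green, red), "vfov" (degrees; the focal length in pixels is half the picture's height over the tangent of half this angle, whatever the lens; pixels are square), "cx", "cy" (the principal point, pixels), "extrinsics" (4x4, takes a point from world to camera coordinates). Camera axes: x right, y down, z forward; pixel columns grow to the right and rows downward; lengths in m; the calibration is good to about 2 mm. The wrist camera is an equidistant fisheye: a pixel r from the principal point sees the ray r / f radians off the axis. A picture is of the moment at which its call begins. There is no depth.
- robot.close_job(): hands the job in, once; it reports no verdict.
Trained networks look in a picture, given as the dict that the camera call returned (one of the last four; its "shot" number tells which), for a name from the list of things; names that differ only in an ending like _2 or _b are one class to them, and where a whole thing is asked for, a point or a joint stands for the part that bears it (a point fixed in the world has none). Each returns a list of dicts, best first, with "score" (0 to 1); they miss things now and then, are a little off and sometimes report something else, mostly with a low value. They report only what shows in the picture. A call takes as long as a camera call. They do not tell look-alikes from the thing itself.
- robot.recognise(thing, picture): "box" ([centre column, centre row, width, height] as shares, 0 to 1, of the picture: columns of its width, rows of its height, round what is visible of it).
- robot.pinpoint(thing, picture): "position" ([row, column] as shares, 0 to 1, of the picture: columns of its width, rows of its height: a listed point, or the origin of a listed thing).
The state is a dict: "t": time; "q": joint angles; "dq": joint speeds; "joint_torque": joint torques, N m; "tool_pos": TCP position; "orientation": TCP orientation; "force": force on the tool from outside, world axes, zero at the start; "wrist_torque": the same for the moment, N m; "opening": finger opening in m.
Only numpy, scipy, OpenCV 4.12 (cv2) and the standard library are available. Lean on these libraries where they do the work, as an engineer would, in place of code of your own. Each camera call takes 0.05 s, during which the arm holds its last target.

## Task

One of the three identical closed cartons on the pad has an injector packed in it and the other two are empty: lift them to feel which is the heavy one. Lay that full carton flat in the tray of the slide's carriage, lengthwise along the rails, and let go; then push the carriage along its rails to the next station until it has clicked into the detent there, centred under the marking head. Do not bump the marking head, leave the empty cartons lying flat on the pad or bench, and do not disturb the other things on the bench.

Things in the scene. Friction and masses are not known exactly. Their poses are not given: they have to be found in the camera images.
- carton_a_center (a point): One of three identical plain white closed cartons, 140 long x 54 wide x 56 mm high, lying side by side about 135 mm apart on a 4 mm thick pad, in any order. Rigid. One weighs 400 to 600 g, the other two 55 to 85 g; they look alike. Point: the centre, 28 mm above the underside. x: along the 140 mm length, z: up. Grip it across the 54 mm width.
- carton_b_center (a point): One of three identical plain white closed cartons, 140 long x 54 wide x 56 mm high, lying side by side about 135 mm apart on a 4 mm thick pad, in any order. Rigid. One weighs 400 to 600 g, the other two 55 to 85 g; they look alike. Point: the centre, 28 mm above the underside. x: along the 140 mm length, z: up. Grip it across the 54 mm width.
- carton_c_center (a point): One of three identical plain white closed cartons, 140 long x 54 wide x 56 mm high, lying side by side about 135 mm apart on a 4 mm thick pad, in any order. Rigid. One weighs 400 to 600 g, the other two 55 to 85 g; they look alike. Point: the centre, 28 mm above the underside. x: along the 140 mm length, z: up. Grip it across the 54 mm width.
- carriage: Carriage on two rails. Origin: on the bench below the tray's middle; axes as tray. Loading, marking and unloading stations follow along +y, 250 and 210 mm apart; it starts 0 to 40 mm past loading. Drag 1 to 2 N; it stays where it is left. At each station a spring ball drops into a notch: from about 5 mm away it draws the carriage to the centre, and it takes 5 to 8 N to push out.
- tray (a point): Centre of the floor of the carriage's tray, 52 mm above the bench. y: along the rails towards the marking station (roughly the robot's left), x: across them, away from the robot, z: up. The tray is open on top, inside 160 mm long (y) and 70 mm wide (x); side lips 12 mm high and 3 mm thick, front lip 18 mm, and at the rear (-y) end a push plate 80 mm wide rising 55 mm above the floor.
- carriage_push (a point): Middle of the rubber push pad, 56 mm wide and 40 mm high, on the rear face of the carriage's push plate: 80 mm above the bench and 90 mm behind the tray's centre. Pushing it along +y moves the carriage. Axes as tray. The rails, at most 42 mm high, run on behind the carriage.
- mark_station (a point): Where tray must come to stand: the marking station, fixed on the slide, 52 mm above the bench, straight below the middle of the marking head. Axes as tray.
- marking_head: Fixed hooded head over the marking station. Origin: on the bench below its middle; axes as tray. Hood 140 mm across x 210 mm along the rails, underside 165, top 265 mm above the bench; nozzle down to 139 mm. At the station it overhangs the push pad by 15 mm: push with the tool leaning back 30 to 45 degrees, tip forward. Column 50 mm square, 324 mm high, 128 mm beyond the rails.
- kit_tray: Bystander: loose dark grey plastic tray, 220 x 110 x 35 mm, with two injectors in it; about 55 mm high in all. Origin: centre of its underside.
- cleaner_bottle: Bystander: loose upright white plastic bottle with a black cap, 64 mm diameter, 190 mm high. Origin: centre of its underside.
- tape_roll: Bystander: loose roll of brown packing tape lying flat, 100 mm diameter, 48 mm high. Origin: centre of its underside.
Mind the look-alikes: they are no part of the job. Leave any green or purple look-alike of the part that bears carton_c_center alone.

How it is judged:
On the way, in this order (a step that is already met when the one before it is completed fails the run):
1. the full carton lies flat in the carriage's tray, let go, while the carriage is still near the loading station (((x of carton_a_center in the frame of tray between -0.014 and 0.014 m and y of carton_a_center in the frame of tray between -0.016 and 0.016 m and z of carton_a_center in the frame of tray between 0.022 and 0.036 m and angle between the x axis of carton_a_center and the y axis of tray, either way round below 0.18 rad and angle between carton_a_center's own z axis and vertical below 0.15 rad and contact force between carton_a and carriage above 2 N and contact force between each of the fingers, the arm and carton_a below 0.3 N) or (x of carton_b_center in the frame of tray between -0.014 and 0.014 m and y of carton_b_center in the frame of tray between -0.016 and 0.016 m and z of carton_b_center in the frame of tray between 0.022 and 0.036 m and angle between the x axis of carton_b_center and the y axis of tray, either way round below 0.18 rad and angle between carton_b_center's own z axis and vertical below 0.15 rad and contact force between carton_b and carriage above 2 N and contact force between each of the fingers, the arm and carton_b below 0.3 N) or (x of carton_c_center in the frame of tray between -0.014 and 0.014 m and y of carton_c_center in the frame of tray between -0.016 and 0.016 m and z of carton_c_center in the frame of tray between 0.022 and 0.036 m and angle between the x axis of carton_c_center and the y axis of tray, either way round below 0.18 rad and angle between carton_c_center's own z axis and vertical below 0.15 rad and contact force between carton_c and carriage above 2 N and contact force between each of the fingers, the arm and carton_c below 0.3 N)) and y of tray in the frame of mark_station between -0.27 and -0.13 m), for 0.2 s.
2. the carriage has come to rest in the marking station's detent (y of tray in the frame of mark_station between -0.004 and 0.004 m and linear speed of carriage below 0.03 m/s), for 0.2 s.
At the end, for the whole second after the job is handed in: The carriage rests in the marking station detent (within 4 mm); the full carton lies in its tray (pressing with over 2 N), centre within 14 mm across and 16 mm along, turned less than 10 degrees; the two other cartons lie flat on the pad or the bench (((x of carton_a_center in the frame of tray between -0.014 and 0.014 m and y of carton_a_center in the frame of tray between -0.016 and 0.016 m and z of carton_a_center in the frame of tray between 0.022 and 0.036 m and angle between the x axis of carton_a_center and the y axis of tray, either way round below 0.18 rad and angle between carton_a_center's own z axis and vertical below 0.15 rad and contact force between carton_a and carriage above 2 N and height (world z) of each of carton_b_center, carton_c_center below 0.045 m and angle between each of carton_b_center, carton_c_center's own z axis and vertical below 0.2 rad) or (x of carton_b_center in the frame of tray between -0.014 and 0.014 m and y of carton_b_center in the frame of tray between -0.016 and 0.016 m and z of carton_b_center in the frame of tray between 0.022 and 0.036 m and angle between the x axis of carton_b_center and the y axis of tray, either way round below 0.18 rad and angle between carton_b_center's own z axis and vertical below 0.15 rad and contact force between carton_b and carriage above 2 N and height (world z) of each of carton_a_center, carton_c_center below 0.045 m and angle between each of carton_a_center, carton_c_center's own z axis and vertical below 0.2 rad) or (x of carton_c_center in the frame of tray between -0.014 and 0.014 m and y of carton_c_center in the frame of tray between -0.016 and 0.016 m and z of carton_c_center in the frame of tray between 0.022 and 0.036 m and angle between the x axis of carton_c_center and the y axis of tray, either way round below 0.18 rad and angle between carton_c_center's own z axis and vertical below 0.15 rad and contact force between carton_c and carriage above 2 N and height (world z) of each of carton_a_center, carton_b_center below 0.045 m and angle between each of carton_a_center, carton_b_center's own z axis and vertical below 0.2 rad)) and y of tray in the frame of mark_station between -0.004 and 0.004 m and linear speed of carriage below 0.01 m/s); the robot touches nothing.
It fails at once if the marking head is bumped (more than 8 N) (contact force between any of the arm, the fingers, carton_a, carton_b, carton_c and marking_head above 8 N).
It fails at once if a bystander (kit tray, bottle or tape roll) is moved by more than 30 mm or tipped over (distance of any of kit_tray, cleaner_bottle, tape_roll from where it was at the start of the episode above 0.03 m or angle between any of kit_tray, cleaner_bottle, tape_roll's own z axis and vertical above 0.5 rad).
It also fails if it takes over 72 s, if anything falls off the work surface, if the arm or the gripper's body presses on something with over 40 N, if the wrist force passes 120 N, or if a joint passes its speed limit or range.

## Working session

There is one attempt and no reset: what is moved stays moved. The work goes in short steps, Python scripts to look and compute and a tool call to move; the robot and the scene stay as the last step left them, time stands still between calls to the robot, and variables do not carry over. Pictures are saved under pics/ and viewed, and the job is handed in when it is done.

Besides the shell and the picture viewer there is one more tool, called by a JSON object that holds its "method" and its "body", one argument or row to a line. jog_arm: Moves the arm, as the interface text tells. Its arguments: {"type":"object","properties":{"commands":{"type":"array"},"grip_force":{"type":"number"}},"required":["commands"]}

```bash
mkdir -p pics; cat > h.py <<'E'
import numpy as np, cv2
from plant import robot
from scipy.spatial.transform import Rotation as R
def shot(n,fn=None):
    p=robot.read_camera(n)
    if fn: cv2.imwrite('pics/'+fn,p['img'])
    return p
def f(p): return 240/np.tan(np.radians(p['vfov'])/2)
def ray(p,u,v,wrist=False):
    x=(u-p['cx'])/f(p); y=(v-p['cy'])/f(p)
    if wrist:
        r=np.hypot(x,y); d=np.array([np.sin(r)*x/r,np.sin(r)*y/r,np.cos(r)]) if r>0 else np.array([0,0,1.])
    else: d=np.array([x,y,1.])
    E=np.array(p['extrinsics']); o=-E[:3,:3].T@E[:3,3]
    return o,E[:3,:3].T@d
def atz(p,u,v,z,wrist=False):
    o,d=ray(p,u,v,wrist); return o+d*(z-o[2])/d[2]
def proj(p,X,wrist=False):
    E=np.array(p['extrinsics']); c=E[:3,:3]@np.array(X)+E[:3,3]
    if wrist:
        r=np.hypot(c[0],c[1]); th=np.arctan2(r,c[2]); return p['cx']+f(p)*th*c[0]/r, p['cy']+f(p)*th*c[1]/r
    return p['cx']+f(p)*c[0]/c[2], p['cy']+f(p)*c[1]/c[2]
E
python3 - <<'E'
from h import *
for n in ['scene','top']:
    p=shot(n,n+'0.png'); E=np.array(p['extrinsics']); print(n,p['vfov'],-E[:3,:3].T@E[:3,3],E[:3,:3])
    for th,z in [('carton_a_center',.032),('tray',.052),('carriage_push',.08),('mark_station',.052),('carriage',0),('marking_head',0),('kit_tray',0),('cleaner_bottle',0),('tape_roll',0)]:
        for d in robot.pinpoint(th,p):
            if d['score']<.2: continue
            v,u=d['position'][0]*480,d['position'][1]*640
            print(th,round(d['score'],2),round(u),round(v),atz(p,u,v,z).round(3))
print(robot.read_state())
E
```

```text
scene 48.65289783473762 [ 1.27260372 -0.93942866  1.05741167] [[ 0.72436268  0.68907374 -0.02181948]
 [ 0.42382529 -0.47004617 -0.77422783]
 [-0.54375623  0.5515741  -0.63253077]]
carton_a_center 0.95 320 263 [ 0.436 -0.127  0.032]
tray 0.66 373 282 [ 0.614 -0.101  0.052]
carriage_push 0.89 353 288 [ 0.609 -0.178  0.08 ]
mark_station 0.72 431 239 [0.624 0.158 0.052]
carriage 0.85 372 294 [ 0.611 -0.098  0.   ]
marking_head 0.63 246 310 [ 0.394 -0.378  0.   ]
kit_tray 0.8 380 221 [0.409 0.184 0.   ]
kit_tray 0.29 433 243 [0.604 0.207 0.   ]
tape_roll 0.69 292 349 [ 0.585 -0.385  0.   ]
top 51.81447896284059 [ 0.33725401 -0.08594047  1.22856945] [[ 0.00713433 -0.9998972   0.01243773]
 [-0.99492976 -0.00834559 -0.10022538]
 [ 0.10031888 -0.01165963 -0.99488702]]
carton_a_center 0.68 322 260 [ 0.432 -0.118  0.032]
tray 0.8 312 184 [ 0.615 -0.093  0.052]
tray 0.74 424 200 [ 0.579 -0.365  0.052]
carriage 0.68 311 187 [ 0.621 -0.089  0.   ]
kit_tray 0.74 199 267 [0.414 0.186 0.   ]
cleaner_bottle 0.75 105 247 [0.463 0.421 0.   ]
tape_roll 0.84 426 199 [ 0.591 -0.381  0.   ]
{'t': 1.0, 'q': array([ 1.10361527e+00,  1.30376713e-01,  1.48819129e+00,  2.38852810e-05,
        1.52303572e+00, -8.54158848e-02]), 'dq': array([-3.29389957e-04,  1.33610418e-03,  1.85217779e-03, -1.97188008e-04,
        7.85497551e-04, -4.87474662e-05]), 'joint_torque': array([ 3.05149842e-04, -5.59795761e+01, -4.92052674e+01,  7.67244003e-02,
        2.29717547e-02, -7.47307513e-05]), 'tool_pos': array([0.2235143 , 0.55681141, 0.21865393]), 'orientation': array([-2.60254616e+00, -1.75961953e+00,  3.34422697e-05]), 'force': array([-0.78857662,  0.68994788,  0.66927638]), 'wrist_torque': array([ 0.0274391 ,  0.06932743, -0.03593912]), 'opening': 0.0929090185511563}
```

View pics/scene0.png

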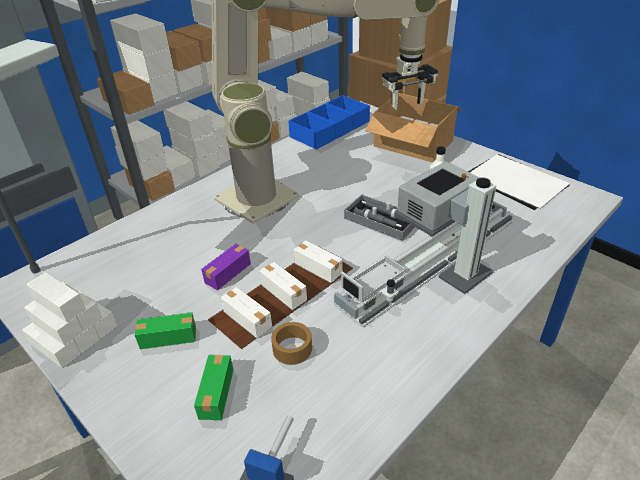

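View pics/top0.png

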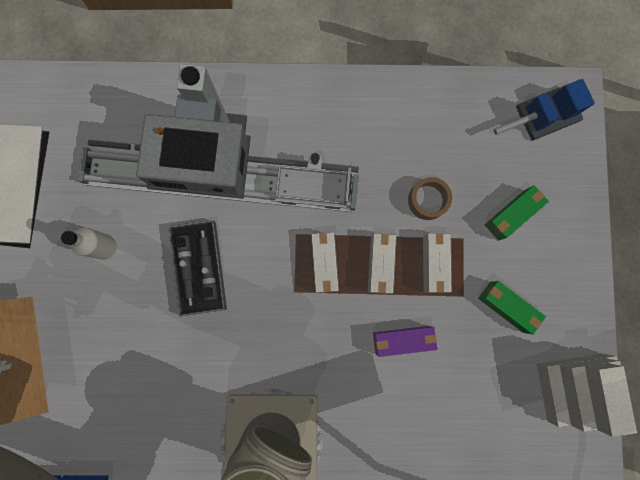

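```bash
python3 - <<'E'
from h import *
im=cv2.imread('pics/top0.png')
a=cv2.resize(im[215:305,285:475],None,fx=4,fy=4,interpolation=cv2.INTER_CUBIC); cv2.imwrite('pics/t1.png',a)
b=cv2.resize(im[100:220,75:375],None,fx=2.6,fy=2.6,interpolation=cv2.INTER_CUBIC); cv2.imwrite('pics/t2.png',b)
s=cv2.imread('pics/scene0.png')
b=cv2.resize(s[230:350,200:410],None,fx=3.8,fy=3.8,interpolation=cv2.INTER_CUBIC); cv2.imwrite('pics/t3.png',b)
E
```

```text
(no output)
```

View pics/t1.png

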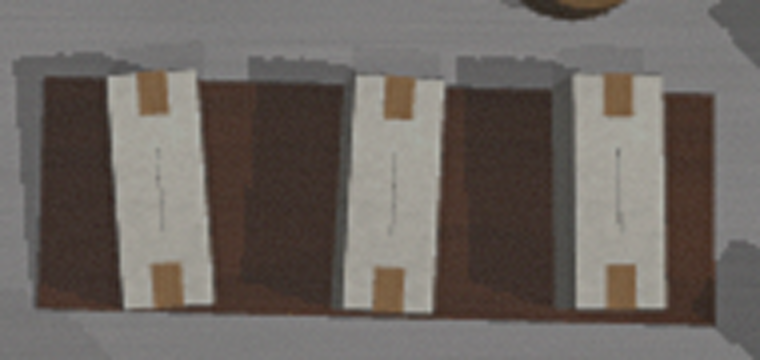

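View pics/t2.png

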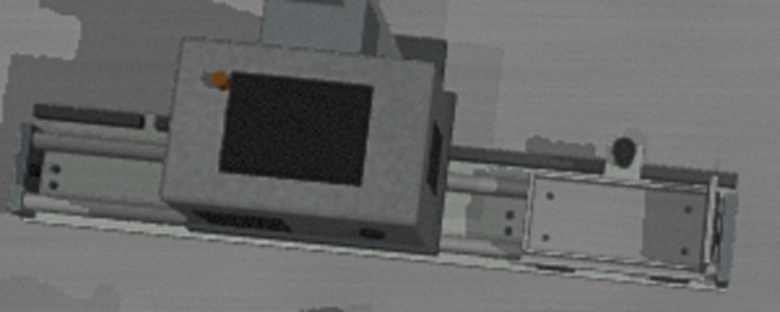

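View pics/t3.png

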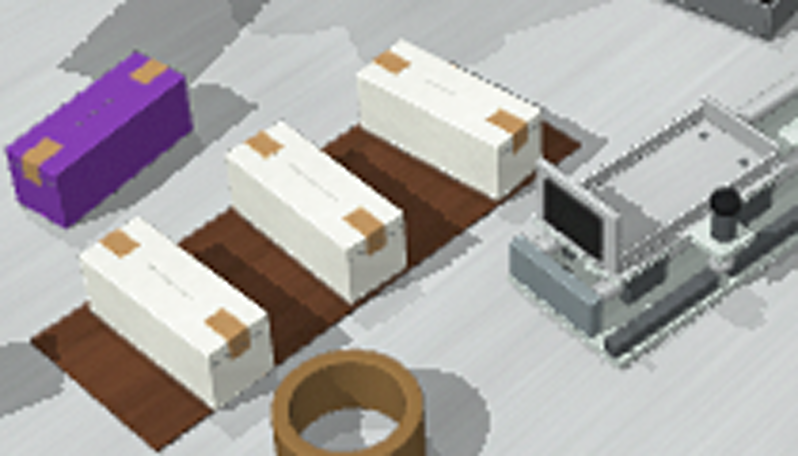

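```bash
python3 - <<'E'
from h import *
p=shot('top')
def T(pts,s,o,z): return np.array([atz(p,(a+.5)/s+o[0]-.5,(b+.5)/s+o[1]-.5,z)[:2] for a,b in pts])
for n,c in dict(L=[(108,75),(196,70),(213,303),(124,310)],M=[(356,76),(444,80),(433,313),(343,309)],R=[(574,73),(662,75),(667,308),(575,309)]).items():
    q=T(c,4,(285,215),.06); l=((q[0]+q[1])-(q[2]+q[3]))/2; w=((q[0]+q[3])-(q[1]+q[2]))/2
    print(n,q.mean(0).round(4),np.linalg.norm(l).round(4),np.linalg.norm(w).round(4),'yaw',np.degrees(np.arctan2(l[1],l[0])).round(1))
q=T([(528,172),(712,183),(702,270),(522,258)],2.6,(75,100),.064); print(q.round(4),q.mean(0))
l=((q[0]+q[3])-(q[1]+q[2]))/2; w=((q[0]+q[1])-(q[2]+q[3]))/2
print(np.linalg.norm(l),np.linalg.norm(w),np.degrees(np.arctan2(-l[0],l[1])),np.degrees(np.arctan2(w[1],w[0])))
q=T([(22,220),(720,288)],2.6,(75,100),.0); print(q, np.degrees(np.arctan2(-(q[0]-q[1])[0],(q[0]-q[1])[1])))
q=T([(183,38),(438,63),(415,220),(163,202)],2.6,(75,100),.265);print(q.round(3),q.mean(0))
E
```

```text
L [ 0.4262 -0.1237] 0.1394 0.0526 yaw 4.3
M [ 0.4243 -0.2626] 0.139 0.0529 yaw -3.3
R [ 0.4273 -0.3969] 0.1398 0.0537 yaw -0.3
[[ 0.6567 -0.0094]
 [ 0.648  -0.18  ]
 [ 0.5661 -0.1708]
 [ 0.5757 -0.0051]] [ 0.61162582 -0.09131452]
0.1683806133177196 0.0817049741889235 -3.104788005332761 -4.74791126026508
[[ 0.62150774  0.4836937 ]
 [ 0.56113762 -0.19293773]] -5.09851861382844
[[0.704 0.245]
 [0.687 0.048]
 [0.563 0.063]
 [0.575 0.255]] [0.63243837 0.15269498]
```

{"method": "jog_arm", "body": {
  "commands": [-1,-0.0309,0.0245,0,0,-1,-0.0309,0.0245,0,0,-1,-0.0309,0.0245,0,0,-1,-0.0309,0.0245,0,0,-1,-0.0309,0.0245,0,0,-1,-0.0309,0.0245,0,0,-1,-0.0309,0.0245,0,0,-1,-0.0309,0.0245,0,0,-1,-0.0309,0.0245,0,0,-1,-0.0309,0.0245,0,0,-1,-0.0309,0.0245,0,0,-1,-0.0309,0.0245,0,0,-1,-0.0309,0.0245,0,0,-1,-0.0309,0.0245,0,0,-1,-0.0309,0.0245,0,0,-1,-0.0309,0.0245,0,0,-1,-0.0309,0.0245,0,0,-1,-0.0309,0.0245,0,0,-1,0,0,0.035,-6.5,-1,0,0,0.035,-6.5],
  "grip_force": 30
}}

```text
t: 2.72
tool_pos: [0.4276, -0.1269, 0.1502]
orientation: [2.382, 2.04, 0.004]
force: [-0.8, 0.2, -1.3]
opening: 0.0926
```

{"method": "jog_arm", "body": {
  "commands": [-1,0,0,0.035,-6.5,-1,0,0,0.035,-6.6,-1,0.003,-0.001,0.035,0,-1,0,0,0.021,0,-0.2,0,0,0,0,1,0,0,0,0,1,0,0,0,0,1,0,0,0,0,1,0,0,0,0],
  "grip_force": 30
}}

```text
t: 3.47
tool_pos: [0.4261, -0.1215, 0.0248]
orientation: [2.136, 2.299, 0.002]
force: [0.9, -0.7, -0.0]
opening: 0.0644
```

```bash
python3 - <<'E'
from h import *
p=shot('scene','s1.png'); s=robot.read_state(); print(s['t'],s['tool_pos'],s['force'],s['opening'],s['orientation'])
E
```

```text
3.5167 [ 0.42584743 -0.1213719   0.0244951 ] [ 0.24999327 -0.9149309   0.46075342] 0.06009954272388028 [2.13582265e+00 2.29951634e+00 1.76339567e-03]
```

Fingers still closing; a few more rows, then lift gently.

{"method": "jog_arm", "body": {
  "commands": [1,0,0,0,0,1,0,0,0,0,1,0,0,-0.01,0,1,0,0,-0.015,0,1,0,0,-0.02,0,1,0,0,0,0,1,0,0,0,0,1,0,0,0,0,1,0,0,0,0]
}}

```text
t: 4.27
tool_pos: [0.4235, -0.1204, 0.0666]
orientation: [-2.137, -2.301, 0.001]
force: [-0.3, 0.1, -1.1]
opening: 0.0541
```

```bash
python3 - <<'E'
from h import *
p=shot('scene','s2.png'); s=robot.read_state(); print(s['t'],s['tool_pos'],s['force'],s['opening'],s['joint_torque'])
p=shot('wrist','w2.png'); s=robot.read_state(); print(s['t'],s['tool_pos'],s['force'],s['opening'])
E
```

```text
4.3167 [ 0.42345867 -0.12034694  0.06653323] [-0.08098977 -0.05195134 -0.70132863] 0.05373526760213654 [ 2.45977753e-03 -3.65038097e+01 -4.57680452e+01 -4.48721135e-02
  5.05115942e-02  7.22379042e-06]
4.3667 [ 0.42350857 -0.12038872  0.06656999] [ 0.04904594 -0.24668501 -0.75915201] 0.05354683345416339
```

View pics/s2.png

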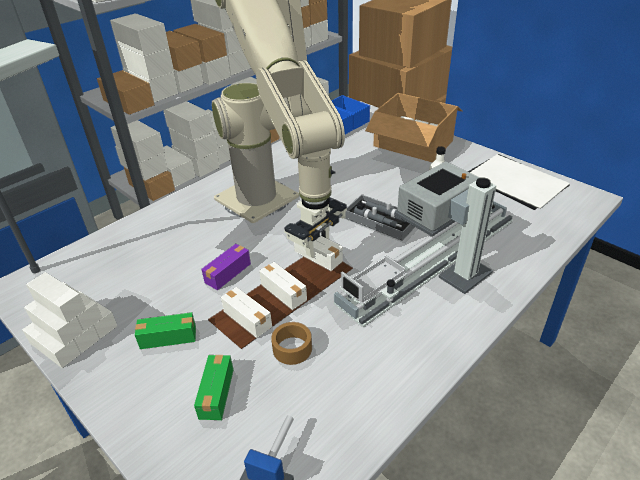

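View pics/w2.png

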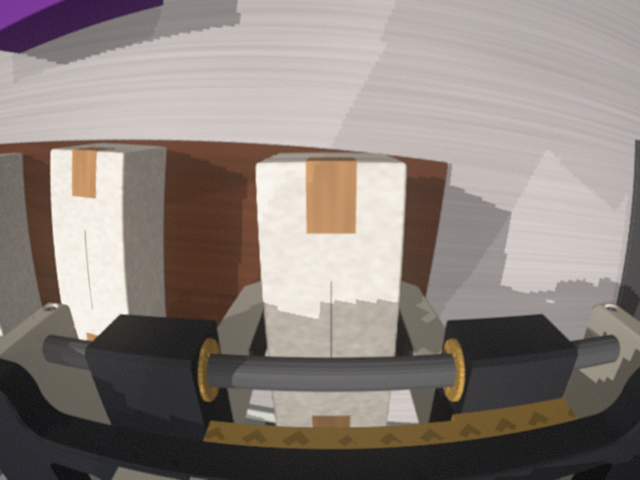

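{"method": "jog_arm", "body": {
  "commands": [1,0,0,0.022,0,1,0,0,0.018,0,1,0,0,0.002,0,-1,0,0,0,0,-1,0,0,0,0,-1,0,0,0,0,-1,0,0,-0.03,0,-1,0,0,-0.035,0,-1,-0.0355,-0.0024,0,0,-1,-0.0355,-0.0024,0,0,-1,-0.0355,-0.0024,0,0,-1,-0.0355,-0.0024,0,0,-1,0,0,0.005,3.8,-1,0,0,0.03,3.7,-1,0,0,0.03,0,1,0,0,0,0,1,0,0,0,0]
}}

```text
t: 5.78
tool_pos: [0.4237, -0.2619, 0.0245]
orientation: [-2.28, -2.155, 0.001]
force: [-0.0, 0.0, 0.7]
opening: 0.0837
```

{"method": "jog_arm", "body": {
  "commands": [1,0,0,0,0,1,0,0,0,0,1,0,0,0,0,1,0,0,0,0,1,0,0,0,0,1,0,0,-0.01,0,1,0,0,-0.015,0,1,0,0,-0.02,0,1,0,0,0,0,1,0,0,0,0,1,0,0,0,0,1,0,0,0,0]
}}

```text
t: 6.78
tool_pos: [0.4242, -0.2623, 0.0691]
orientation: [-2.282, -2.155, 0.001]
force: [-0.1, 0.3, -5.6]
opening: 0.0536
```

```bash
python3 - <<'E'
from h import *
p=shot('scene','s3.png'); s=robot.read_state(); print(s['t'],s['tool_pos'],s['force'],s['opening'],s['orientation'])
p=shot('wrist','w3.png'); s=robot.read_state(); print(s['t'],s['tool_pos'],s['force'],s['opening'])
cv2.imwrite('pics/sw3.png',np.hstack([cv2.resize(cv2.imread('pics/s3.png'),(400,300)),cv2.resize(p['img'],(400,300))]))
E
```

```text
6.8333 [ 0.42420739 -0.26230839  0.06908217] [ 0.31704082  0.84247654 -4.92929313] 0.05345666824743377 [-2.28213663e+00 -2.15522895e+00  6.84736456e-04]
6.8833 [ 0.42431732 -0.26239562  0.06922329] [-0.23897579  0.41110083 -4.9354165 ] 0.05356901540894816
```

View pics/sw3.png

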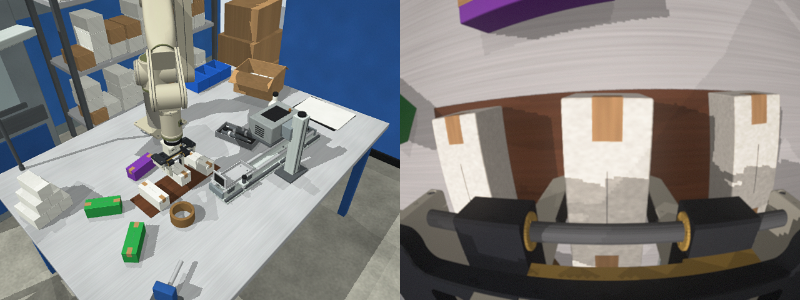

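{"method": "jog_arm", "body": {
  "commands": [1,0,0,-0.01,5,1,0,0,-0.01,7,1,0,0,-0.01,7,1,0,0,-0.01,7,1,0,0,-0.01,7,1,0,0,-0.01,7,1,0,0,-0.01,7,1,0,0,-0.01,7,1,0,0,-0.01,7,1,0,0,-0.01,7,1,0,0,0,7,1,0,0,0,7,1,0,0,0,7,1,0,0,0,2.8,1,0,0,0,0,1,0,0,0,0],
  "grip_force": 35
}}

```text
t: 8.22
tool_pos: [0.4249, -0.2628, 0.1699]
orientation: [-3.138, 0.136, 0.002]
force: [-0.2, -0.4, -5.5]
opening: 0.0542
```

```bash
python3 - <<'E'
from h import *
p=shot('top','top4.png');s=robot.read_state(); print(s['t'],s['tool_pos'],s['force'],s['opening'],s['orientation'],s['q'])
w=shot('wrist','w4.png')
for n,q in(('top',p),('wrist',w)):
  for th,z in [('tray',.052),('carriage_push',.08),('carriage',0),('mark_station',.052)]:
    for d in robot.pinpoint(th,q):
        if d['score']<.2: continue
        v,u=d['position'][0]*480,d['position'][1]*640
        print(n,th,round(d['score'],2),round(u),round(v),atz(q,u,v,z,n=='wrist').round(3))
cv2.imwrite('pics/c4.png',cv2.resize(p['img'][100:220,75:375],None,fx=2.6,fy=2.6,interpolation=cv2.INTER_CUBIC))
E
```

```text
8.2667 [ 0.42494738 -0.26285538  0.17001895] [ 0.30975095  1.06937938 -4.96669973] 0.05392490244063432 [-3.13808037e+00  1.35406557e-01  1.39113001e-03] [-6.56582247e-01 -1.14519931e-01  1.82362231e+00 -2.61630752e-05
  1.43355534e+00 -5.70333181e-01]
top carriage_push 0.89 349 189 [ 0.597 -0.181  0.08 ]
top carriage 0.75 312 192 [ 0.608 -0.093  0.   ]
wrist tray 0.89 536 21 [ 0.613 -0.093  0.052]
wrist tray 0.22 315 55 [ 0.425 -0.124  0.052]
wrist carriage_push 0.95 553 122 [ 0.602 -0.182  0.08 ]
```

View pics/w4.png

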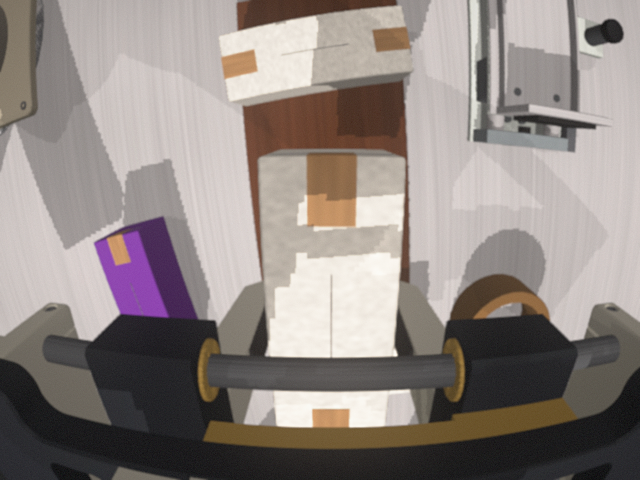

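View pics/c4.png

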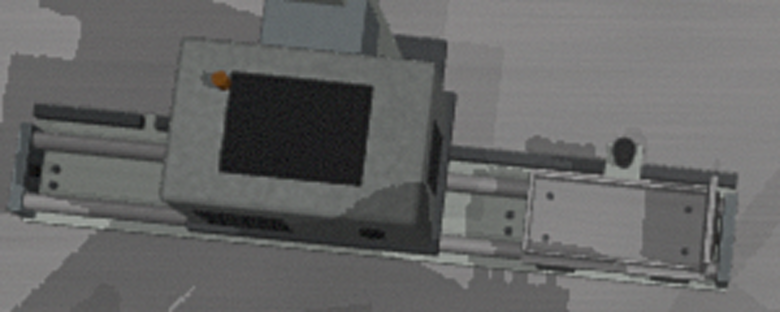

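{"method": "jog_arm", "body": {
  "commands": [1,0.0214,-0.0233,0,0,1,0.0214,-0.0233,0,0,1,0.0214,-0.0233,0,0,1,0.0214,-0.0233,0,0,1,0.0214,-0.0233,0,0,1,0.0214,-0.0233,0,0,1,0.0214,-0.0233,0,0,1,0.0214,-0.0233,0,0,1,0,0,0.025,0,1,0,0,0.015,0,1,0,0,0,0]
}}

```text
t: 9.63
tool_pos: [0.6098, -0.0912, 0.1259]
orientation: [-3.137, 0.137, 0.011]
force: [-1.7, -0.1, -7.0]
opening: 0.0537
```

```bash
python3 - <<'E'
from h import *
w=shot('wrist','w5.png');p=shot('scene');s=robot.read_state(); print(s['t'],s['tool_pos'],s['force'],s['opening'],s['orientation'])
cv2.imwrite('pics/s5.png',cv2.resize(p['img'][200:340,280:500],None,fx=3.6,fy=3.6,interpolation=cv2.INTER_CUBIC))
th=np.radians(-5)
Rz=np.array([[np.cos(th),-np.sin(th)],[np.sin(th),np.cos(th)]])
im=w['img'].copy()
for x in(-.038,-.035,.035,.038):
  for y in (.02,.03,.04,.05,.06,.07,.08):
    c=np.array([.612,-.092])+Rz@[x,y]; u,v=proj(w,[c[0],c[1],.064],True); cv2.circle(im,(int(round(u)),int(round(v))),1,(0,0,255),-1)
cv2.imwrite('pics/w5o.png',im)
E
```

```text
9.7333 [ 0.61143396 -0.09237118  0.12982176] [ 0.91697965  0.67552728 -5.62144478] 0.05371256330799624 [-3.13808649  0.1389249   0.003687  ]
```

View pics/w5o.png

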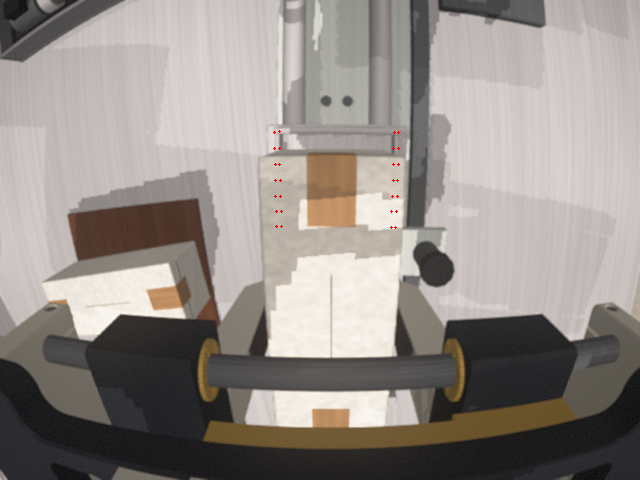

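View pics/s5.png

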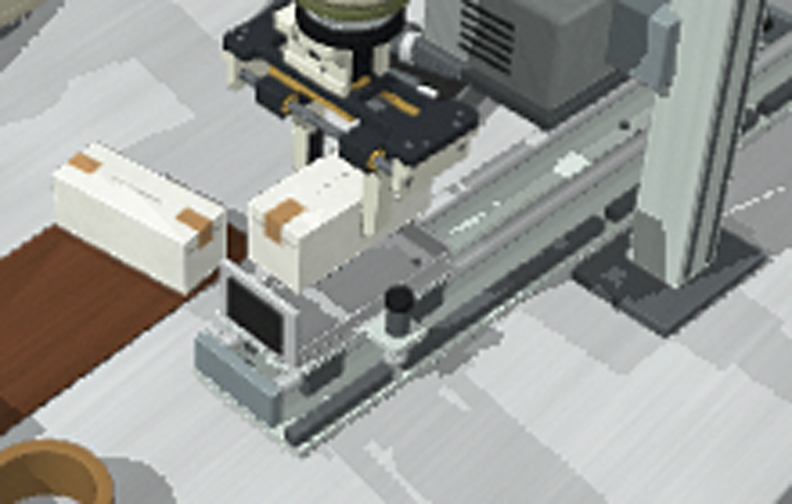

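```bash
python3 - <<'E'
from h import *
p=shot('top');s=shot('scene')
def tri(a,b):
    (o1,d1),(o2,d2)=a,b
    d1=d1/np.linalg.norm(d1);d2=d2/np.linalg.norm(d2)
    t=np.linalg.lstsq(np.c_[d1,-d2],o2-o1,rcond=None)[0]; return o1+d1*t[0],o2+d2*t[1]
x,y=tri(ray(p,624/2.6+75,151/2.6+100),ray(s,280+400/3.6,200+297/3.6)); print(x,y)
th=np.radians(-5);Rz=np.array([[np.cos(th),-np.sin(th)],[np.sin(th),np.cos(th)]])
print(Rz.T@((x+y)/2-[.612,-.092,0])[:2])
st=robot.read_state();print(st['t'],st['tool_pos'],st['force'])
E
```

```text
[ 0.67087322 -0.09870544  0.08424608] [ 0.671911   -0.09762912  0.08453663]
[ 0.05970362 -0.00096745]
9.8333 [ 0.61288388 -0.09307195  0.13210797] [ 0.12152279  0.39865296 -5.72682651]
```

{"method": "jog_arm", "body": {
  "commands": [1,-0.003,0,0,0,1,0,0,0.02,0,1,0,0,0.018,0,1,0,0,0.01,0,1,0,0,0.005,0,1,0,0,0,0,1,0,0,0,0,1,0,0,0,0]
}}

```text
t: 10.5
tool_pos: [0.6102, -0.0925, 0.0792]
orientation: [3.138, -0.139, 0.003]
force: [-0.1, 0.7, -4.2]
opening: 0.0537
```

```bash
python3 - <<'E'
from h import *
w=shot('wrist','w6.png');p=shot('scene');s=robot.read_state(); print(s['t'],s['tool_pos'],s['force'],s['opening'],s['orientation'])
cv2.imwrite('pics/s6.png',cv2.resize(p['img'][200:340,280:500],None,fx=3.6,fy=3.6,interpolation=cv2.INTER_CUBIC))
E
```

```text
10.6 [ 0.6102118  -0.09250798  0.07908434] [-0.15284638  0.01400403 -5.9231143 ] 0.053734403272795404 [ 3.13810338 -0.13914174  0.00346795]
```

View pics/w6.png

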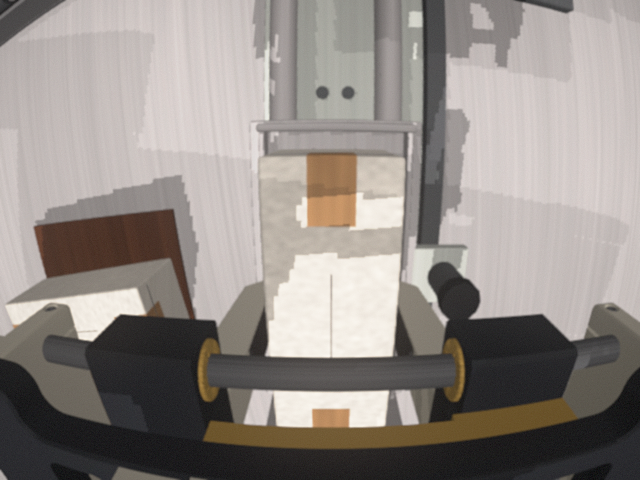

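View pics/s6.png

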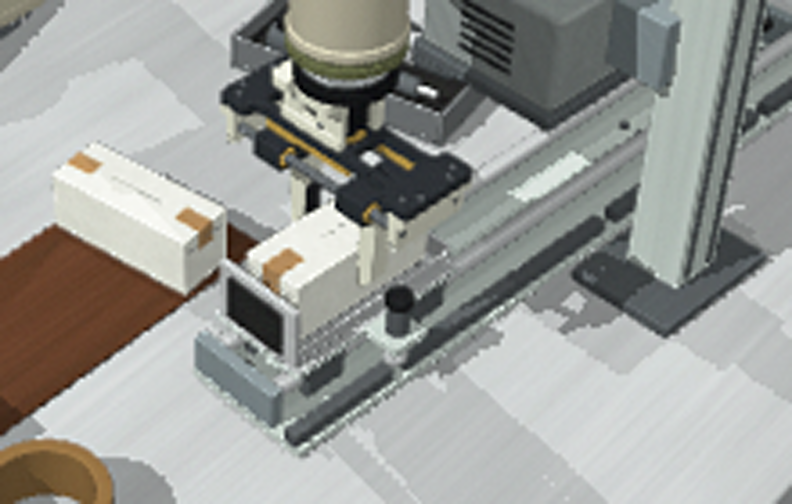

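{"method": "jog_arm", "body": {
  "commands": [1,0,0,0.003,0,1,0,0,0.003,0,1,0,0,0.001,0,1,0,0,0,0,1,0,0,0,0]
}}

```text
t: 11.02
tool_pos: [0.6104, -0.0929, 0.0749]
orientation: [3.137, -0.139, 0.004]
force: [-11.5, 1.4, 21.3]
opening: 0.0536
```

{"method": "jog_arm", "body": {
  "commands": [1,0,0,-0.002,0,1,0,0,0,0]
}}

```text
t: 11.18
tool_pos: [0.6104, -0.0927, 0.0749]
orientation: [3.138, -0.139, 0.004]
force: [-5.0, 0.1, 9.9]
opening: 0.0538
```

```bash
python3 - <<'E'
from h import *
p=shot('scene');s=robot.read_state(); print(s['t'],s['tool_pos'],s['force'],s['wrist_torque'],s['opening'],s['orientation'],R.from_rotvec(s['orientation']).as_matrix()[:,2])
w=shot('wrist','w7.png');s=robot.read_state(); print(s['t'],s['tool_pos'],s['force'],s['wrist_torque'])
cv2.imwrite('pics/s7.png',cv2.resize(p['img'][220:320,300:440],None,fx=5.6,fy=5.6,interpolation=cv2.INTER_CUBIC))
E
```

```text
11.2333 [ 0.61031886 -0.09272574  0.07492047] [-5.354437   -0.02186514  9.39832944] [-0.1100405   1.10000058 -0.01538142] 0.05372780402801551 [ 3.13766806 -0.13905689  0.00395233] [ 2.47704498e-03 -9.52824538e-04 -9.99996478e-01]
11.2833 [ 0.61037342 -0.09272964  0.07494106] [-4.40731954e+00  6.77617633e-03  1.01583135e+01] [-0.16157682  1.10297473  0.00758563]
```

View pics/s7.png

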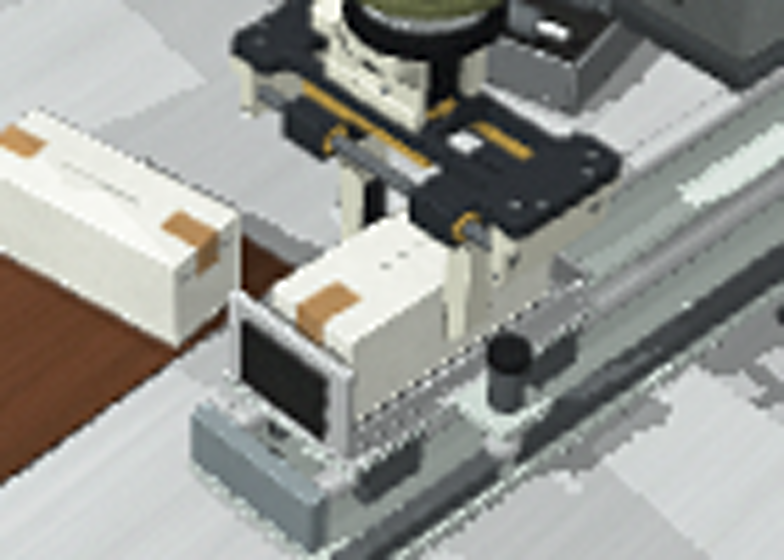

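View pics/w7.png

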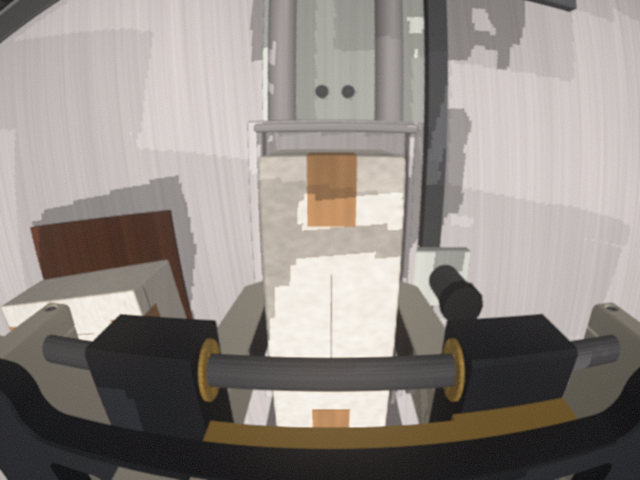

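{"method": "jog_arm", "body": {
  "commands": [1,0,0,-0.0015,0,-0.3,0,0,0,0,-0.3,0,0,0,0,-0.3,0,0,0,0,-0.3,0,0,0,0]
}}

```text
t: 11.7
tool_pos: [0.6094, -0.0922, 0.0741]
orientation: [-3.138, 0.139, -0.0]
force: [-0.5, -0.7, -0.3]
opening: 0.0604
```

```bash
python3 - <<'E'
from h import *
s=robot.read_state(); print(s['t'],s['tool_pos'],s['force'],s['wrist_torque'],s['opening'])
w=shot('wrist','w8.png')
E
```

```text
11.7 [ 0.60935599 -0.092222    0.07409956] [-0.50345154 -0.67950718 -0.2613707 ] [-0.10849652  0.05184134  0.06789875] 0.06036945578058167
```

View pics/w8.png

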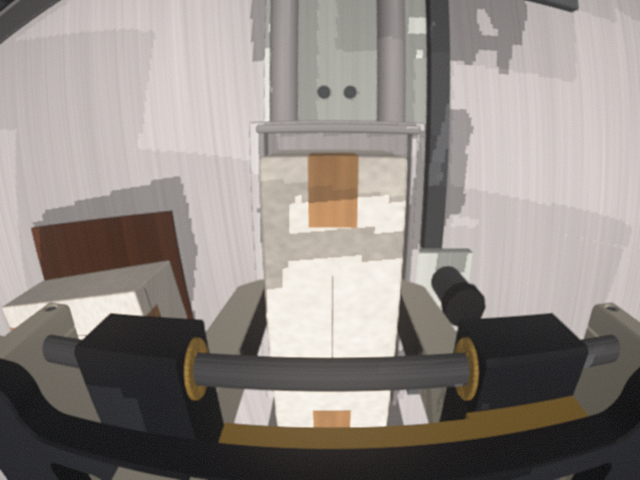

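{"method": "jog_arm", "body": {
  "commands": [-0.3,0,0,-0.02,0,-0.3,0,0,-0.035,0,-1,0,0,-0.03,0,-1,-0.036,0.0105,0,0,-1,-0.036,0.0105,0,0,-1,-0.036,0.0105,0,0,-1,-0.036,0.0105,0,0,-1,0,0,0,-7.1,-1,0,0,0,-7.1,-1,0,0,0,-7.1,-1,0,0,0,-7.1,-1,0,0,0,-7.1,-1,0,0,0,-7.1,-1,0,0,0,-7.1,-1,0,0,0,-7.1,-1,0,0,0,-7.1,-1,0,0,0,-7.1,-1,0,0,0,-7.1,-1,0,0,0,-7.1,-1,0,0,0,-7.1],
  "grip_force": 40
}}

```text
t: 13.42
tool_pos: [0.4622, -0.1213, 0.1592]
orientation: [2.268, 2.174, 0.0]
force: [-0.7, -0.1, 0.5]
opening: 0.0931
```

```bash
python3 - <<'E'
from h import *
s=robot.read_state(); print(s['t'],s['tool_pos'],s['force'],s['opening'],s['orientation'])
p=shot('top','top9.png'); w=shot('wrist','w9.png')
cv2.imwrite('pics/c9.png',cv2.resize(p['img'][140:310,230:470],None,fx=3.3,fy=3.3,interpolation=cv2.INTER_CUBIC))
E
```

```text
13.4167 [ 0.4621553  -0.12133376  0.15918088] [-0.67168709 -0.09377421  0.54899663] 0.09312751663669117 [2.26769973e+00 2.17393300e+00 1.91864197e-04]
```

View pics/c9.png

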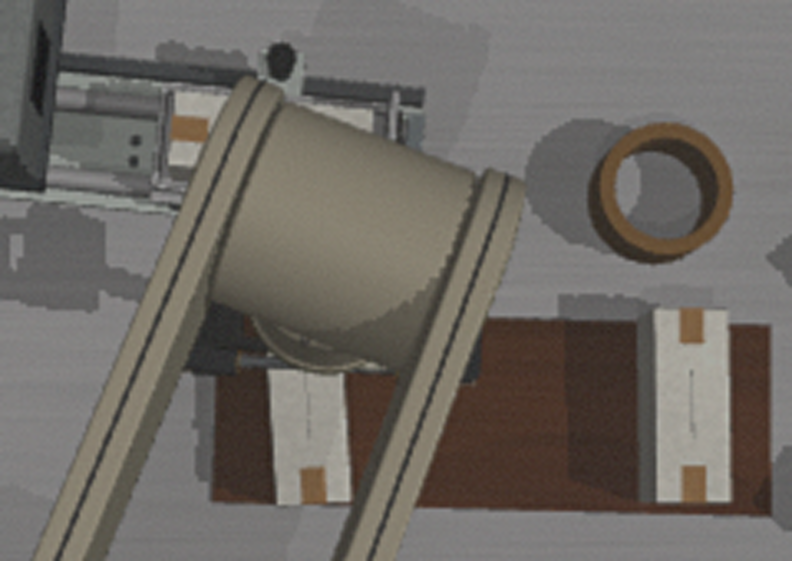

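View pics/w9.png

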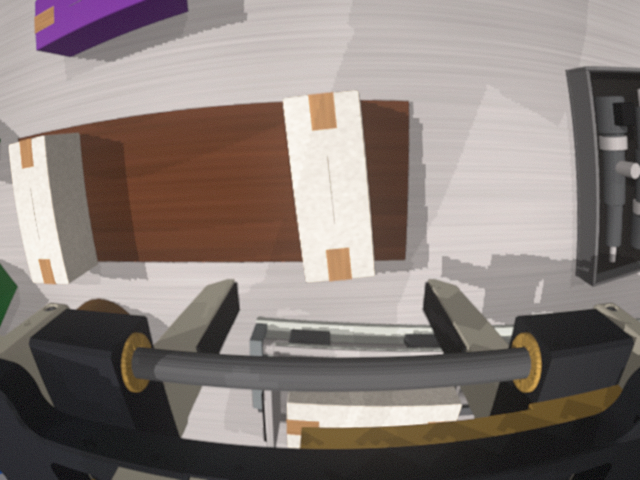

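```bash
python3 - <<'E'
from h import *
w=shot('wrist');p=shot('top')
q=np.array([atz(w,*c,.06,True)[:2] for c in [(283,97),(359,91),(374,274),(305,282)]])
print(q.round(4),q.mean(0)); l=(q[3]+q[2]-q[0]-q[1])/2; print(np.linalg.norm(l),np.degrees(np.arctan2(l[1],l[0])))
print([atz(p,230+u/3.3-.35,140+v/3.3-.35,.06).round(4) for u,v in [(275,505),(352,503)]])
E
```

```text
[[ 0.3556 -0.1504]
 [ 0.3541 -0.0969]
 [ 0.4908 -0.0896]
 [ 0.495  -0.1432]] [ 0.42389003 -0.12002116]
0.1382239944110731 2.9994329066829697
[array([ 0.3531, -0.0965,  0.06  ]), array([ 0.3549, -0.1515,  0.06  ])]
```

{"method": "jog_arm", "body": {
  "commands": [-1,0.004,-0.003,0.03,-6.2,-1,0,0,0.035,0,-1,0,0,0.035,0,-1,0,0,0.025,0,-0.5,0,0,0.0095,0,1,0,0,0,0,1,0,0,0,0,1,0,0,0,0,1,0,0,0,0,1,0,0,0,0,1,0,0,0,0,1,0,0,0,0,1,0,0,0,0,1,0,0,-0.01,0,1,0,0,-0.03,0,1,0,0,-0.03,0,1,0,0,-0.03,0,1,0,0,-0.03,0],
  "grip_force": 40
}}

```text
t: 15.12
tool_pos: [0.4589, -0.1171, 0.1567]
orientation: [-2.154, -2.287, 0.0]
force: [0.5, 0.8, -0.9]
opening: 0.0536
```

```bash
python3 - <<'E'
from h import *
w=shot('wrist','w10.png');s=robot.read_state(); print(s['t'],s['tool_pos'],s['force'],s['opening'],s['orientation'])
E
```

```text
15.1667 [ 0.46225122 -0.11825803  0.16364489] [ 2.30711888 -1.15396994  5.27040874] 0.05382764729789893 [2.14834133 2.28076187 0.0055264 ]
```

View pics/w10.png

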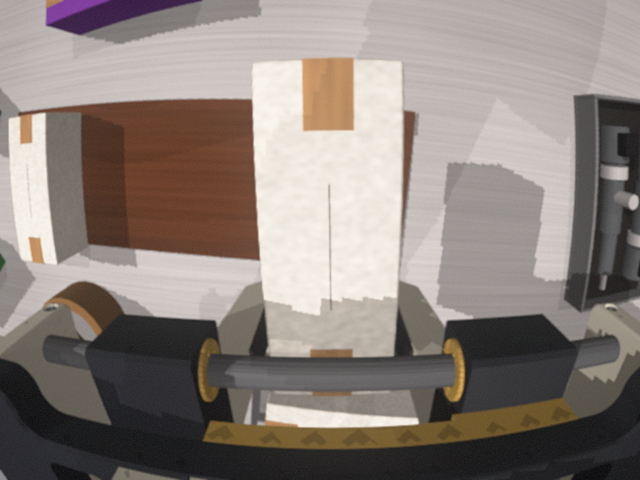

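{"method": "jog_arm", "body": {
  "commands": [1,0,0,0,7,1,0,0,0,7,1,0,0,0,7,1,0,0,0,7,1,0,0,0,7,1,0,0,0,7,1,0,0,0,7,1,0,0,0,7,1,0,0,0,7,1,0,0,0,7,1,0,0,0,7,1,0,0,0,7,1,0,0,0,7,1,0,0,0,7.1,1,0.0241,0.0285,0,0,1,0.0241,0.0285,0,0,1,0.0241,0.0285,0,0,1,0.0241,0.0285,0,0,1,0.0241,0.0285,0,0,1,0.0241,0.0285,0,0]
}}

```text
t: 16.83
tool_pos: [0.5902, -0.3009, 0.1549]
orientation: [-3.139, 0.128, 0.0]
force: [0.9, 0.4, 0.4]
opening: 0.0539
```

```bash
python3 - <<'E'
from h import *
w=shot('wrist','w11.png');p=shot('top');s=robot.read_state(); print(s['t'],s['tool_pos'],s['force'],s['opening'],s['orientation'])
for d in robot.pinpoint('carriage_push',w)+robot.pinpoint('carriage_push',p):
    print(d)
cv2.imwrite('pics/c11.png',cv2.resize(p['img'][100:300,75:475],None,fx=2,fy=2,interpolation=cv2.INTER_CUBIC))
E
```

```text
16.9333 [ 0.5901674  -0.30329816  0.15196728] [-0.48481084  1.15287075 -1.23924613] 0.053884949062890354 [-3.13841753  0.13270087  0.00395592]
{'position': [0.1483, 0.528], 'score': 0.64}
{'position': [0.3883, 0.5425], 'score': 0.79}
```

View pics/w11.png

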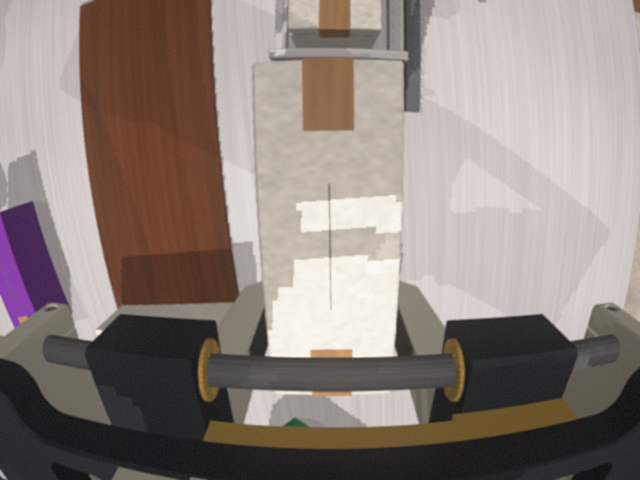

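View pics/c11.png

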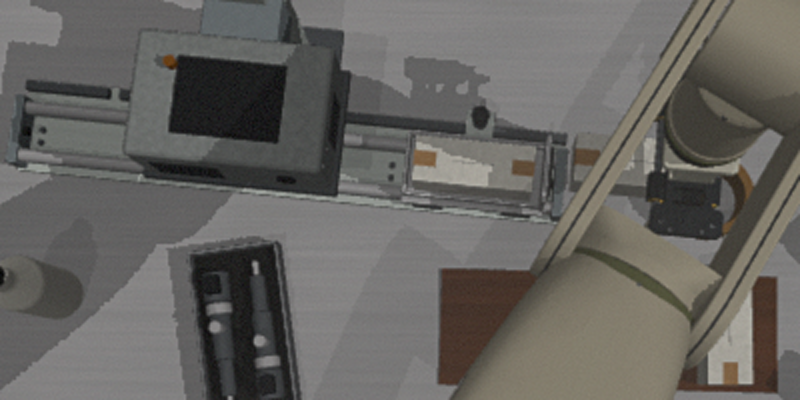

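{"method": "jog_arm", "body": {
  "commands": [1,0,-0.005,0,0,1,0,0,0.025,0,1,0,0,0.025,0,1,0,0,0.015,0,1,0,0,0.01,0,1,0,0,0,0,1,0,0,0,0]
}}

```text
t: 17.62
tool_pos: [0.5898, -0.2936, 0.0805]
orientation: [3.139, -0.127, 0.0]
force: [0.1, -0.1, -0.4]
opening: 0.0541
```

```bash
python3 - <<'E'
from h import *
p=shot('scene');s=robot.read_state(); print(s['t'],s['tool_pos'],s['force'],s['opening'],s['orientation'])
cv2.imwrite('pics/s12.png',cv2.resize(p['img'][210:370,240:460],None,fx=3.6,fy=3.6,interpolation=cv2.INTER_CUBIC))
E
```

```text
17.6667 [ 0.59054793 -0.29419519  0.08150024] [ 0.66576851 -0.31503793 -0.25406079] 0.05370340494767376 [ 3.13807314e+00 -1.27163566e-01  2.93828980e-03]
```

View pics/s12.png

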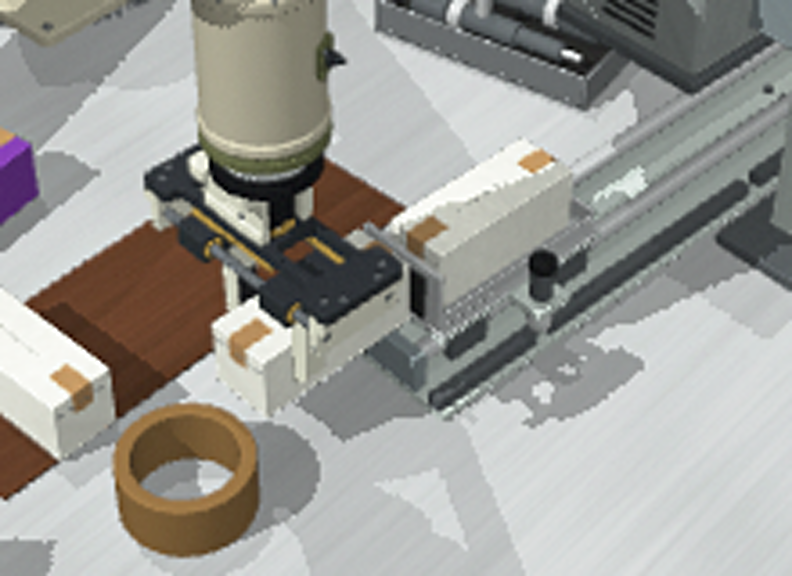

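{"method": "jog_arm", "body": {
  "commands": [1,0,-0.005,0,0,1,0,-0.008,0,0,1,0,-0.012,0,0,1,0,-0.015,0,0,1,0,-0.015,0,0,1,0,-0.015,0,0,1,0,-0.015,0,0,1,0,-0.015,0,0,1,0,-0.015,0,0,1,0,-0.015,0,0,1,0,-0.012,0,0,1,0,-0.008,0,0,1,0,0,0,0]
}}

```text
t: 18.75
tool_pos: [0.6035, -0.1438, 0.0817]
orientation: [3.138, -0.127, 0.005]
force: [-0.2, 0.1, -0.5]
opening: 0.0541
```

```bash
python3 - <<'E'
from h import *
p=shot('scene');s=robot.read_state(); print(s['t'],s['tool_pos'],s['force'],s['opening'],s['orientation'])
cv2.imwrite('pics/s13.png',cv2.resize(p['img'][150:350,270:530],None,fx=3,fy=3,interpolation=cv2.INTER_CUBIC))
q=shot('top')
cv2.imwrite('pics/c13.png',cv2.resize(q['img'][100:300,75:475],None,fx=2,fy=2,interpolation=cv2.INTER_CUBIC))
E
```

```text
18.8 [ 0.60303713 -0.14421558  0.08118923] [ 0.42760397  0.0453303  -0.13657043] 0.05407880620905589 [ 3.13869517 -0.12642266  0.00349091]
```

View pics/s13.png

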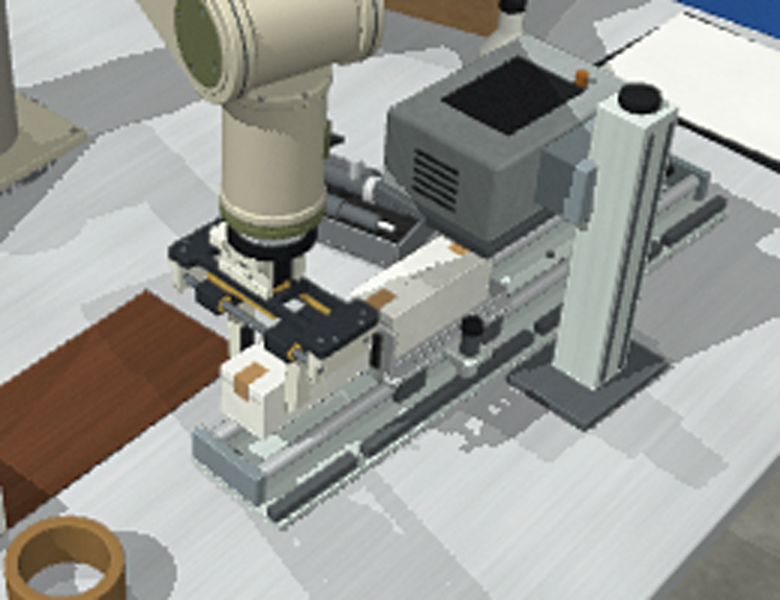

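View pics/c13.png

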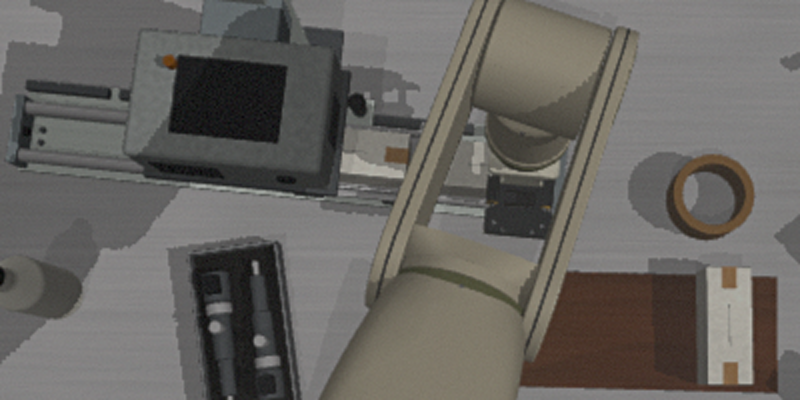

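{"method": "jog_arm", "body": {
  "commands": [1,0,-0.006,0,0,1,0,-0.01,0,0,1,0,-0.01,0,0,1,0,-0.01,0,0,1,0,-0.01,0,0,1,0,-0.01,0,0,1,0,-0.01,0,0,1,0,-0.006,0,0,1,0,-0.005,0,0,1,0,-0.004,0,0,1,0,-0.003,0,0,1,0,-0.003,0,0]
}}

```text
t: 19.85
tool_pos: [0.6099, -0.0593, 0.0803]
orientation: [3.137, -0.13, 0.003]
force: [0.3, -6.3, 1.5]
opening: 0.0539
```

```bash
python3 - <<'E'
from h import *
p=shot('scene');s=robot.read_state(); print(s['t'],s['tool_pos'],s['force'],s['opening'],s['orientation'])
cv2.imwrite('pics/s14.png',cv2.resize(p['img'][150:350,270:530],None,fx=3,fy=3,interpolation=cv2.INTER_CUBIC))
q=shot('top')
cv2.imwrite('pics/c14.png',cv2.resize(q['img'][100:300,75:475],None,fx=2,fy=2,interpolation=cv2.INTER_CUBIC))
E
```

```text
19.9 [ 0.60978335 -0.05845827  0.08026892] [ 0.25413944  0.44397875 -0.29217778] 0.054072396775372594 [ 3.13822502e+00 -1.29238670e-01  2.09610349e-03]
```

View pics/s14.png

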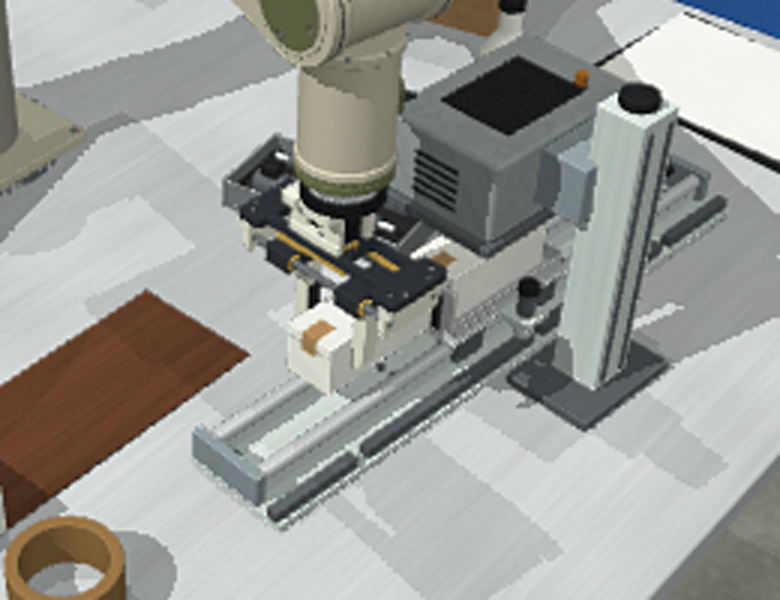

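View pics/c14.png

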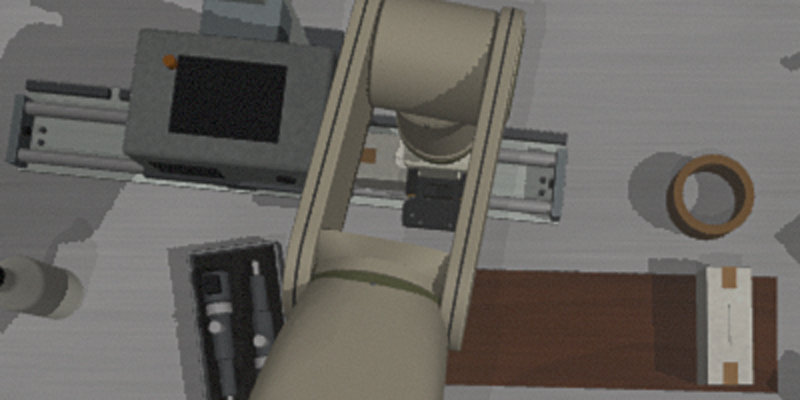

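```bash
cat > k.py <<'E'
from h import *
th=np.radians(-4.9);ty=np.array([-np.sin(th),np.cos(th)])
def knob(p,u,v): return atz(p,u,v,.0845)[:2]
E
python3 - <<'E'
from k import *
p=shot('scene')
a=knob(p,391.1,282.5); b=knob(p,270+528/3,150+290/3); print(a,b,(b-a)@ty, np.degrees(np.arctan2(*(b-a))))
E
```

```text
[ 0.67186666 -0.09761715] [0.69525229 0.12408801] 0.22289241720715533 6.0213360115288515
```

{"method": "jog_arm", "body": {
  "commands": [1,0,-0.003,0,0,1,0,-0.003,0,0,1,0,-0.003,0,0,1,0,-0.003,0,0]
}}

```text
t: 20.33
tool_pos: [0.6101, -0.0472, 0.0798]
orientation: [3.138, -0.129, -0.0]
force: [-0.5, -5.2, 0.9]
opening: 0.0536
```

{"method": "jog_arm", "body": {
  "commands": [1,0,-0.002,0,0]
}}

```text
t: 20.42
tool_pos: [0.6103, -0.0447, 0.0797]
orientation: [3.138, -0.129, -0.0]
force: [-1.0, -3.7, -0.2]
opening: 0.0538
```

{"method": "jog_arm", "body": {
  "commands": [1,0,-0.002,0,0]
}}

```text
t: 20.5
tool_pos: [0.6105, -0.0424, 0.0797]
orientation: [3.139, -0.129, 0.0]
force: [0.6, -2.4, 0.3]
opening: 0.0538
```

```bash
python3 - <<'E'
from k import *
p=shot('scene');s=robot.read_state(); print(s['t'],s['tool_pos'],s['force'])
cv2.imwrite('pics/s15.png',cv2.resize(p['img'][200:300,380:500],None,fx=6,fy=6,interpolation=cv2.INTER_CUBIC))
E
```

```text
20.55 [ 0.61048857 -0.04168932  0.0795864 ] [ 0.53755     0.6257405  -0.28727014]
```

View pics/s15.png

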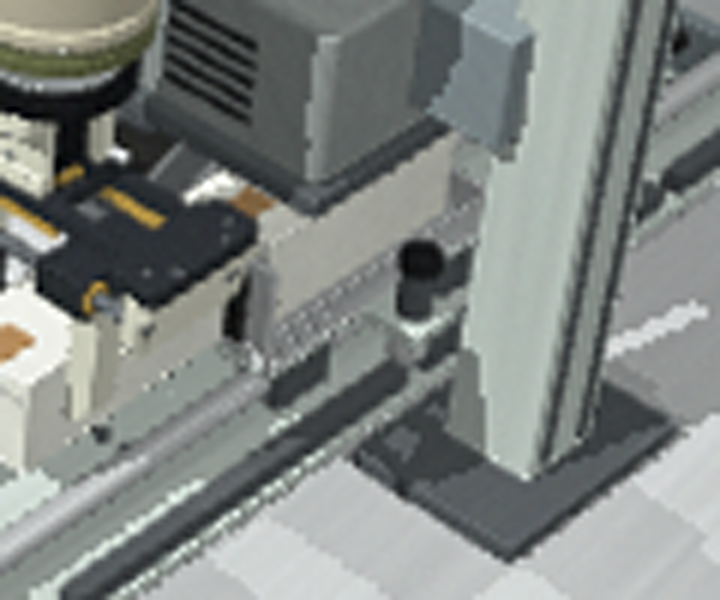

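```bash
python3 - <<'E'
from k import *
p=shot('scene')
a=knob(p,391.1,282.5); b=knob(p,450.2,243.3); print((b-a)@ty)
E
```

```text
0.24363310591566484
```

{"method": "jog_arm", "body": {
  "commands": [1,0,-0.002,0,0]
}}

```text
t: 20.68
tool_pos: [0.6103, -0.04, 0.0793]
orientation: [-3.139, 0.128, 0.001]
force: [0.0, 0.1, 0.2]
opening: 0.0536
```

{"method": "jog_arm", "body": {
  "commands": [1,0,-0.0015,0,0]
}}

```text
t: 20.77
tool_pos: [0.6105, -0.0387, 0.0794]
orientation: [3.139, -0.128, -0.001]
force: [-2.0, -6.2, 1.3]
opening: 0.0538
```

```bash
python3 - <<'E'
from k import *
p=shot('scene');s=robot.read_state(); print(s['t'],s['tool_pos'],s['force'])
cv2.imwrite('pics/s16.png',cv2.resize(p['img'][200:300,380:500],None,fx=6,fy=6,interpolation=cv2.INTER_CUBIC))
E
```

```text
20.8167 [ 0.61050136 -0.03878061  0.07945994] [-1.16778744 -2.14273748 -1.07617601]
```

View pics/s16.png

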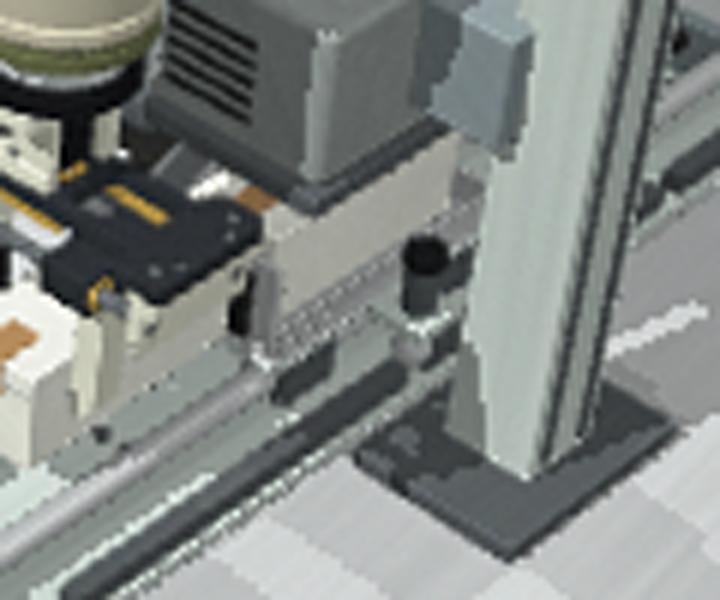

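{"method": "jog_arm", "body": {
  "commands": [1,0,0,0,0]
}}

```text
t: 20.9
tool_pos: [0.6105, -0.0388, 0.0794]
orientation: [3.139, -0.128, -0.001]
force: [-1.5, -2.5, -0.5]
opening: 0.0539
```

{"method": "jog_arm", "body": {
  "commands": [1,0,-0.001,0,0,1,0,0,0,0]
}}

```text
t: 21.07
tool_pos: [0.6105, -0.0385, 0.0796]
orientation: [3.138, -0.128, -0.001]
force: [-1.8, -4.9, 0.1]
opening: 0.0536
```

{"method": "jog_arm", "body": {
  "commands": [1,0,-0.001,0,0,1,0,0,0,0]
}}

```text
t: 21.23
tool_pos: [0.6105, -0.0383, 0.0796]
orientation: [3.137, -0.129, -0.001]
force: [-3.9, -8.7, 1.1]
opening: 0.0539
```

```bash
python3 - <<'E'
from k import *
p=shot('scene');s=robot.read_state(); print(s['t'],s['tool_pos'],s['force'])
a=p['img'][200:300,380:500];cv2.imwrite('pics/s17.png',cv2.resize(a,None,fx=6,fy=6,interpolation=cv2.INTER_CUBIC))
E
```

```text
21.2833 [ 0.61045629 -0.03833312  0.07956201] [-3.22898484 -8.58187649  1.12980106]
```

View pics/s17.png

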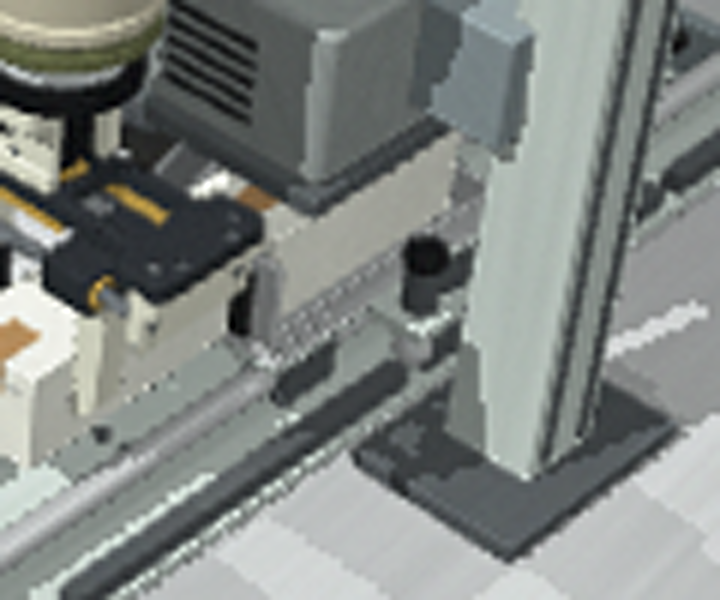

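{"method": "jog_arm", "body": {
  "commands": [1,0,0.004,0,0,1,0,0.02,0,0,1,0,0.03,0,0,1,0,0.03,0,0,1,0,0.03,0,0,1,0,0.03,0,0,1,0,0.03,0,0,1,0,0,0,0]
}}

```text
t: 21.95
tool_pos: [0.5963, -0.2153, 0.0799]
orientation: [3.137, -0.134, 0.002]
force: [0.2, -1.1, -0.2]
opening: 0.0535
```

```bash
python3 - <<'E'
from k import *
p=shot('scene','s18.png');w=shot('wrist','w18.png');q=shot('top');s=robot.read_state(); print(s['t'],s['tool_pos'],s['force'])
a=p['img'][200:300,380:500];cv2.imwrite('pics/s18c.png',cv2.resize(a,None,fx=6,fy=6,interpolation=cv2.INTER_CUBIC))
cv2.imwrite('pics/c18.png',cv2.resize(q['img'][100:300,75:475],None,fx=2,fy=2,interpolation=cv2.INTER_CUBIC))
for n,im in (('scene',p),('wrist',w),('top',q)):
  for t,z in (('carriage_push',.08),('tray',.052),('mark_station',.052),('carriage',0),('marking_head',0)):
    for d in robot.pinpoint(t,im)[:1]:
      v,u=d['position'][0]*480,d['position'][1]*640; print(n,t,round(d['score'],2),atz(im,u,v,z,n=='wrist').round(4))
E
```

```text
22.1 [ 0.59673491 -0.209966    0.07940475] [0.02944754 1.00923336 0.03814784]
scene carriage_push 0.93 [0.6286 0.0759 0.08  ]
scene tray 0.55 [0.6427 0.1519 0.052 ]
scene mark_station 0.63 [0.6424 0.1499 0.052 ]
scene carriage 0.83 [0.6328 0.1519 0.    ]
wrist tray 0.66 [ 0.5931 -0.3311  0.052 ]
```

View pics/s18c.png

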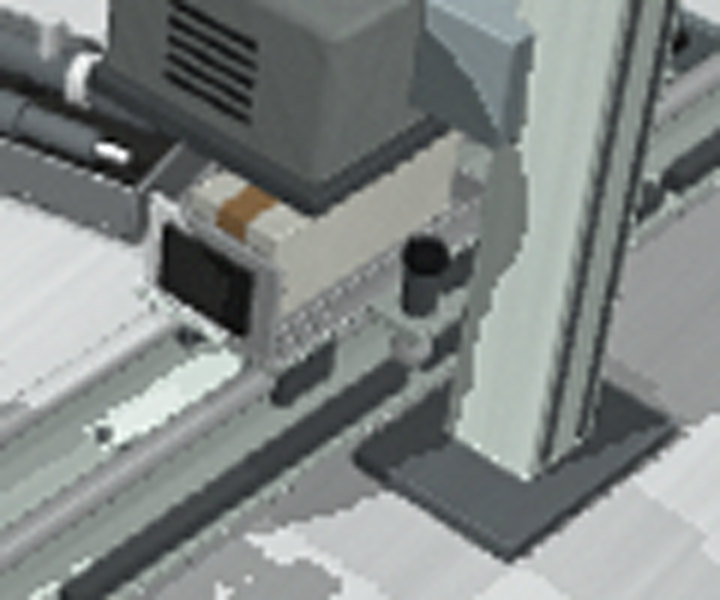

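View pics/c18.png

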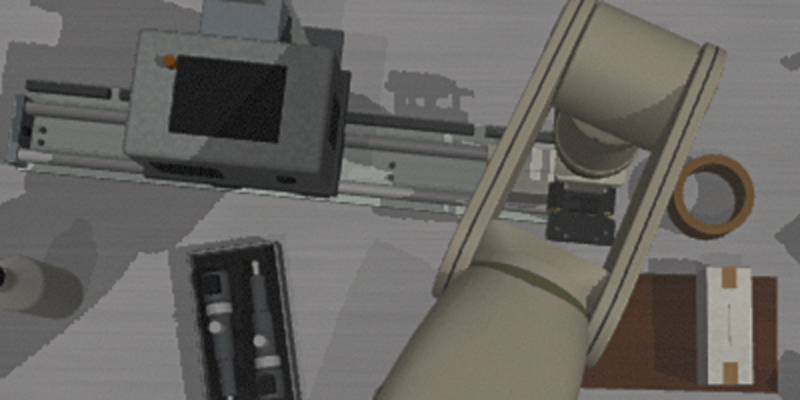

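View pics/w18.png

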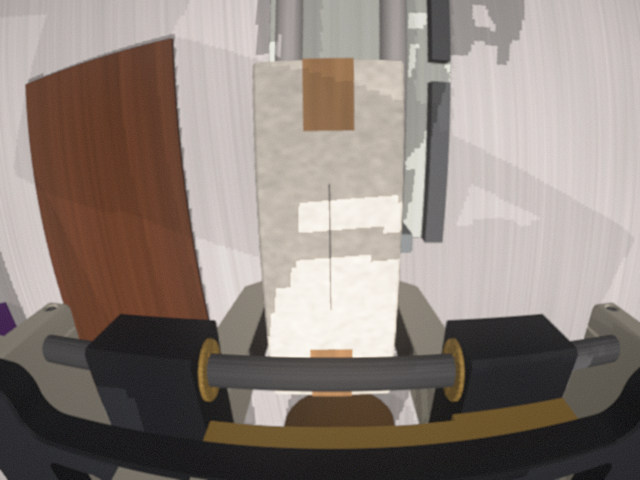

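```bash
python3 - <<'E'
from k import *
q=shot('top','top19.png');p=shot('scene')
g=lambda u,v,z:atz(q,75+u/2-.25,100+v/2-.25,z)[:2]
for z in (.02,.03,.04):
    A=g(480,130,z);B=g(122,95,z);d=B-A;print(z,A,B,np.linalg.norm(d),np.degrees(np.arctan2(*d)), 'mark foot',A+d*250/460)
a=knob(p,391.1,282.5); b=knob(p,380+426/6-.4,200+256/6-.4); print(a,b,(b-a)@ty,np.degrees(np.arctan2(*(b-a))))
k0=atz(q,624/2.6+75-.3,151/2.6+100-.3,.0845)[:2]; print('knob start top',k0)
im=q['img'][130:190,75:375]; cv2.imwrite('pics/c19.png',cv2.resize(im,None,fx=2.66,fy=4,interpolation=cv2.INTER_CUBIC))
E
```

```text
0.02 [ 0.67249869 -0.09891729] [0.7124973  0.34880974] 0.4495101584688012 5.10508205362785 mark foot [0.69423706 0.14441262]
0.03 [ 0.6697248  -0.09880992] [0.70939244 0.34521251] 0.44579080119976483 5.105082053627865 mark foot [0.6912833  0.14250662]
0.04 [ 0.6669509  -0.09870254] [0.70628759 0.34161528] 0.4420714439307285 5.105082053627864 mark foot [0.68832953 0.14060062]
[ 0.67186666 -0.09761715] [0.69382564 0.1496127 ] 0.2482019620529031 5.075696440056402
knob start top [ 0.67152025 -0.09798591]
```

View pics/c19.png

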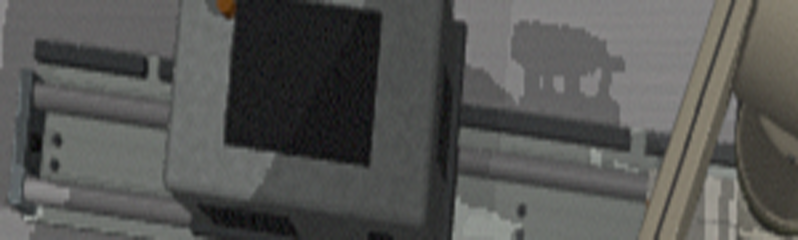

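```bash
python3 - <<'E'
from k import *
q=shot('top');p=shot('scene','s20.png')
th=np.radians(-5.09);ty=np.array([-np.sin(th),np.cos(th)])
a=knob(p,391.1,282.5); b=knob(p,380+426/6-.4,200+256/6-.4)
for z in (.02,.025,.03,.035,.04):
    A=atz(q,314.5,164.5,z)[:2];B=atz(q,131.7,146.5,z)[:2];d=B-A;print(z,np.linalg.norm(d),A@ty,'knob start past loading',(a-A)@ty,'now minus mark',(b-A)@ty-np.linalg.norm(d)*250/460)
im=p['img'][175:320,330:520]; cv2.imwrite('pics/s20c.png',cv2.resize(im,None,fx=4.2,fy=4.1,interpolation=cv2.INTER_CUBIC))
E
```

```text
0.02 0.4591073794345178 -0.038179083234937634 knob start past loading 0.0005551957849082222 now minus mark -0.0007565630596170769
0.025 0.4572079959202669 -0.03825148767373726 knob start past loading 0.000627600223707846 now minus mark 0.0003481150282319545
0.03 0.45530861240601583 -0.038323892112536895 knob start past loading 0.0007000046625074799 now minus mark 0.001452793116081097
0.035 0.4534092288917649 -0.03839629655133652 knob start past loading 0.0007724091013071137 now minus mark 0.0025574712039301284
0.04 0.4515098453775138 -0.038468700990136134 knob start past loading 0.0008448135401067238 now minus mark 0.0036621492917792153
```

View pics/s20c.png

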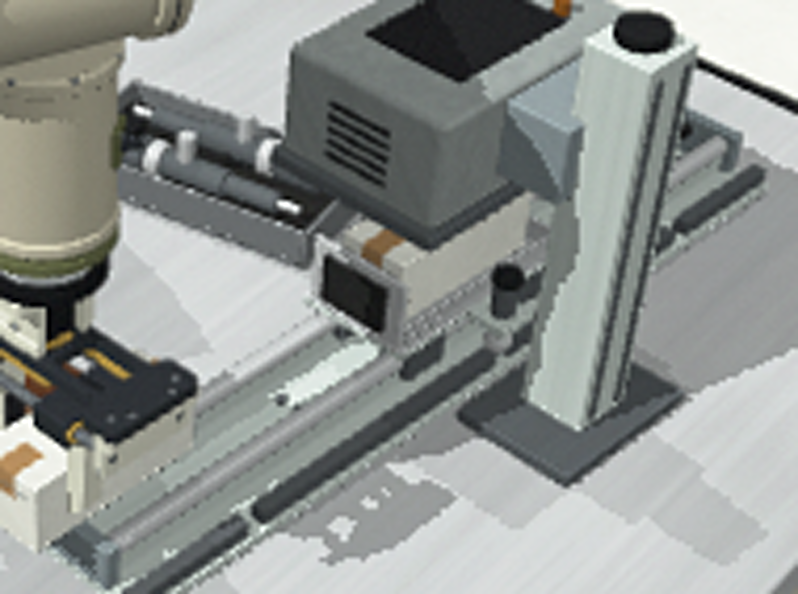

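{"method": "jog_arm", "body": {
  "commands": [1,0,0,-0.02,0,1,0,0,-0.02,0,1,-0.03,0.01,0,0,1,-0.035,0.012,0,0,1,-0.036,0.0125,0,0,1,-0.036,0.0125,0,0,1,-0.0345,0.012,0,0,1,0,0,0,0,1,0,0,0.025,0,1,0,0,0.025,0,1,0,0,0.025,0,1,0,0,0.01,0,1,0,0,0,0,1,0,0,0,0]
}}

```text
t: 24.22
tool_pos: [0.4211, -0.2549, 0.0348]
orientation: [-3.138, 0.128, 0.001]
force: [0.5, 0.2, -0.1]
opening: 0.0541
```

```bash
python3 - <<'E'
from h import *
p=shot('scene');s=robot.read_state(); print(s['t'],s['tool_pos'],s['force'],s['opening'])
im=p['img'][210:370,200:420]; cv2.imwrite('pics/s21.png',cv2.resize(im,None,fx=3.6,fy=3.6,interpolation=cv2.INTER_CUBIC))
E
```

```text
24.2667 [ 0.42182347 -0.25550378  0.03584061] [0.57608505 0.30497066 0.08590118] 0.05373106637370568
```

View pics/s21.png

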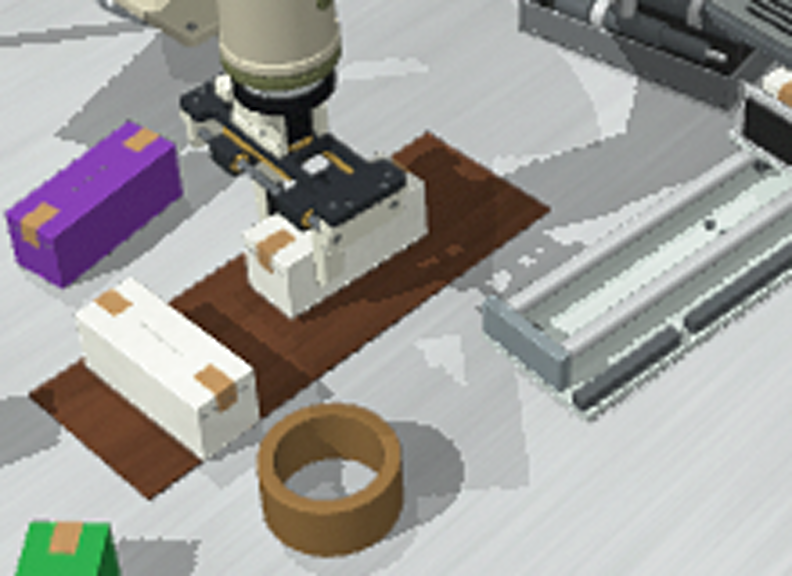

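Hovering about 11 mm above the pad, clear of the other carton; lower, release, rise.

{"method": "jog_arm", "body": {
  "commands": [1,0,0,0.006,0,1,0,0,0.003,0,1,0,0,0.002,0,1,0,0,0,0,-1,0,0,0,0,-1,0,0,0,0,-1,0,0,0,0,-1,0,0,0,0,-1,0,0,-0.02,0,-1,0,0,-0.035,0,-1,0,0,-0.035,0,-1,0,0,-0.035,0,-1,0,0,-0.035,0,-1,0,0,0,0,-1,0,0,0,0,-1,0,0,0,0]
}}

```text
t: 25.6
tool_pos: [0.4209, -0.2549, 0.183]
orientation: [-3.139, 0.128, 0.0]
force: [0.7, 0.5, 0.4]
opening: 0.0934
```

```bash
python3 - <<'E'
from h import *
p=shot('scene');s=robot.read_state(); print(s['t'],s['tool_pos'],s['force'],s['opening'])
im=p['img'][170:350,200:520]; cv2.imwrite('pics/s22.png',cv2.resize(im,None,fx=2.5,fy=2.5,interpolation=cv2.INTER_CUBIC))
a=p['img'][200:300,380:500];cv2.imwrite('pics/s22c.png',cv2.resize(a,None,fx=6,fy=6,interpolation=cv2.INTER_CUBIC))
for t in ('tray','mark_station','carriage','carton_a_center'):
    for d in robot.pinpoint(t,p):
      v,u=d['position'][0]*480,d['position'][1]*640; print(t,round(d['score'],2),atz(p,u,v,dict(tray=.052,mark_station=.052,carriage=0).get(t,.08)).round(4))
E
```

```text
25.65 [ 0.42031386 -0.25452344  0.18205377] [ 0.58434636 -1.24442142 -0.64773758] 0.09302408213504859
tray 0.68 [0.6379 0.1528 0.052 ]
mark_station 0.7 [0.6203 0.1653 0.052 ]
mark_station 0.36 [0.6142 0.0913 0.052 ]
carriage 0.83 [0.6409 0.1521 0.    ]
carton_a_center 0.95 [ 0.4686 -0.2462  0.08  ]
```

View pics/s22.png

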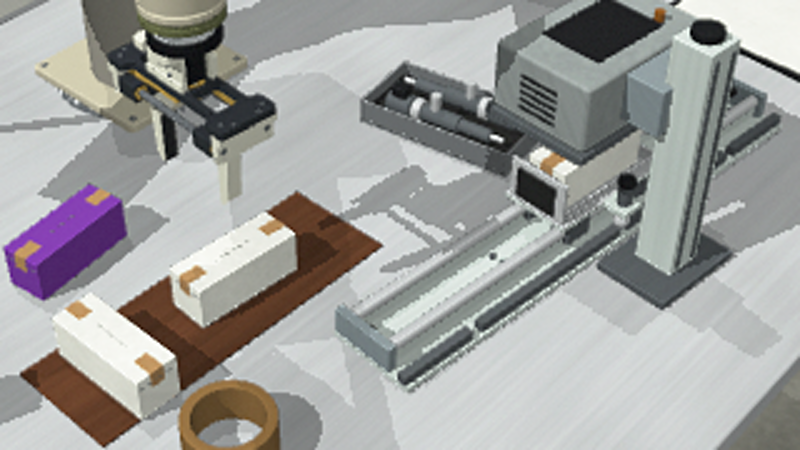

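View pics/s22c.png

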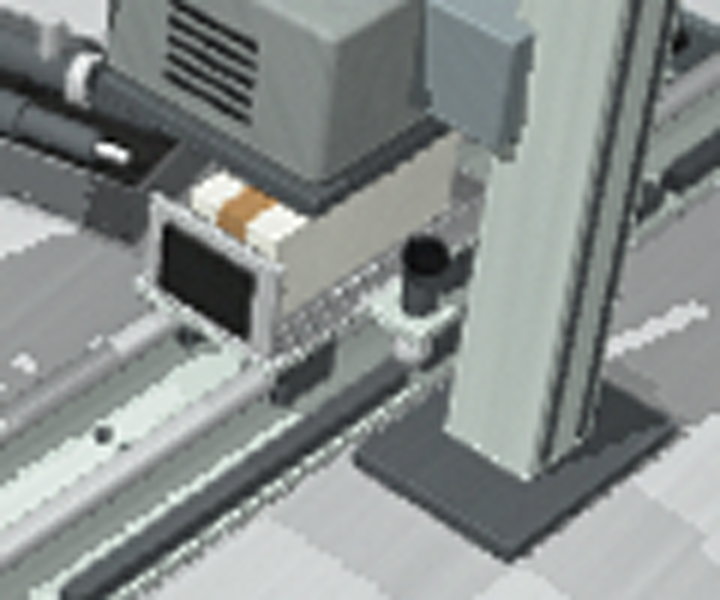

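```bash
python3 - <<'E'
from plant import robot
print(robot.close_job(), robot.read_state()['t'])
E
```

```text
the job is handed in; nothing more can be done
the job is handed in; nothing more can be done
```

I found the full carton, laid it in the carriage's tray, and pushed the carriage to the marking station. I handed the job in at about 26 s of the 72 s allowed; no verdict is reported.

- **Finding the full carton:** The first carton read about 0.7 N when lifted. The middle one read about 5 N, so it was the full one. I did not need to lift the third.
- **Loading:** I lowered the full carton into the tray lengthwise along the rails. On touchdown the force peaked at about 21 N. I eased that off and opened the fingers only slightly, because a post on the carriage stood close by. The force was near zero after release, and the carton sat about 3 mm off centre across the tray.
- **Pushing:** The moves available cannot lean the tool back, so I could not push the way the task suggested. I held the first (empty) carton about 35 mm off its centre and used it as a pusher, which kept the gripper clear of the hood. I then laid that carton back flat on the pad, now lying crosswise to its original direction.

**Last checks:**
- **Detent:** The carriage held against about 8.6 N without moving and stayed put when I backed off. Measured from the images it had moved about 248 mm and stood roughly 0 to 4 mm from the station centre, most likely about 1 mm, depending on the height I assumed for the notch strip.
- **Full carton:** It lies in the tray, between the lips.
- **Empty cartons:** Both lie flat on the pad.
- **Bystanders and head:** The kit tray, bottle and tape roll looked undisturbed, and I saw no contact with the marking head.
- **Disagreement:** The network's estimate of the station point under the hood scattered by 1–2 cm between pictures (and one low-score answer was further off), so I relied on the notch positions and the force instead.

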